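# Unlock the block stamp and hold it lined up over the form

### The job

Swing the steel keeper of the stamp holder fully open, a quarter turn, so that the block stamp is free; then lift the stamp out, carry it across to the other side of the file basket and line it up squarely over the large empty box printed on the clipboard's form. Finish still holding it there, level and still, about 1 cm above the paper: I want to check the position before it is pressed, so the stamp must never touch the form. Leave the basket, tin, tape roll and glasses case where they are.

Things in the scene. Friction and masses are not known exactly. Their poses are not given: they have to be found in the camera images.
- stamp: Loose wooden block stamp, 0.11 to 0.22 kg. Foot 76 mm (x) x 50 mm (y) x 18 mm high with a rubber underside, a neck, and on top an upright flat wooden handle 40 mm (x) x 20 mm (y) between 28 and 82 mm above the underside. Origin at the centre of the underside, z up. It starts standing in the holder, aligned with it.
- stamp_face (a point): Centre of the stamp's rubber underside; axes as the stamp's (the same point as the stamp's origin).
- holder: Fixed grey stamp holder: slab 178 x 100 x 12 mm with a low rim (top 20 mm above the table) around the stamp's foot, about 3 mm clearance each side. Origin on the table straight below the middle of the stamp's place; the slab reaches from x = -55 to x = +123 mm, y = -50 to +50 mm. The stamp's underside rests 12 mm above the table. The keeper's pivot is on the +x side.
- keeper (a joint): Quarter-turn steel keeper on a vertical pivot: 0 rad = locked (its 40 mm blade points to the holder's -x and lies 3 mm above the stamp's foot, so the stamp cannot be lifted), 1.571 rad = fully open, at the stop. It starts locked or up to 0.25 rad open. It opens counterclockwise seen from above and stays where it is left; friction about 0.05 N m (1 to 2 N at the pin).
- keeper_hinge (a point): On the keeper's pivot axis, 33 mm above the table; axes as the holder's; lies at x = +66 mm, y = 0 of the holder.
- keeper_grip (a point): On the axis of the keeper's upright grip pin (14 mm diameter, from 40 to 85 mm above the table, 45 mm from the pivot, on the side opposite to the blade); the point is 70 mm above the table. When locked the pin is on the holder's +x side of the pivot; when open on its +y side.
- clipboard: Fixed clipboard, 230 mm (x) x 160 mm (y) x 4 mm, with a paper form on it; reaches from x = -90 to +140 mm, steel clip, 20 mm high, at the +x end. Origin on the table straight below the centre of the large printed box.
- form_box (a point): Centre of the large empty printed rectangle on the form, on the paper's surface (5 mm above the table); the rectangle is 92 mm along x and 66 mm along y inside its thin dark lines; a 22 mm square box and some lines printed elsewhere on the form are not meant. Axes as the clipboard's. The stamp's 76 mm side goes along the 92 mm side, either way round.
- basket: Grey plastic file basket full of folders, 260 mm (x) x 140 mm (y), up to 120 mm high at the folders, 2.5 kg, loose. Origin at the centre of its underside. It stands between the holder and the clipboard, which may be on either side of it.
- tin: Loose round tin, 80 mm diameter, 125 mm high, beyond the basket. Origin at the centre of its underside.
- tape: Loose roll of clear tape lying flat, 100 mm diameter, 48 mm high, between the robot and the basket. Origin at the centre of its underside.
- glasses_case: Loose black glasses case, 65 x 160 x 42 mm, at the far side of the table. Origin at the centre of its underside.
Mind the look-alikes: they are no part of the job. What is shaped like the holder but blue or purple is not meant. There is more than one size of the stamp; the job needs the larger.

How it is judged (in metres and radians):
On the way, in this order (a step that is already met when the one before it is completed fails the run):
1. the keeper is swung open to its stop while the stamp still stands in the holder (value of joint keeper above 1.45 rad and z of stamp_face in the frame of holder below 0.017 m), for 0.2 s.
2. the stamp is lifted clear of the holder (z of stamp_face in the frame of holder above 0.04 m), for 0.1 s.
At the end, for the whole second after the job is handed in: Keeper over 1.4 rad open. The fingers hold the stamp (over 1 N), under 20 mm/s and 0.1 rad/s, underside 3 to 20 mm above the paper, within 8 mm of the large box's centre, long sides parallel within 0.12 rad (either way round), upright within 0.10 rad, not touching the clipboard (value of joint keeper above 1.4 rad and horizontal distance between stamp_face and form_box below 0.008 m and angle between the x axis of stamp and the x axis of clipboard, either way round below 0.12 rad and angle between stamp's own z axis and vertical below 0.1 rad and z of stamp_face in the frame of form_box between 0.003 and 0.02 m and contact force between stamp and clipboard below 0.05 N and contact force between stamp and the fingers above 1 N and linear speed of stamp below 0.02 m/s and angular speed of stamp below 0.1 rad/s); the arm keeps its last pose, push and grip.
It fails at once if the stamp touches the form or clipboard (contact force between stamp and clipboard above 0.3 N).
It fails at once if the file basket is moved by more than 15 mm (distance of basket from where it was at the start of the episode above 0.015 m).
It fails at once if the tin is moved by more than 15 mm (distance of tin from where it was at the start of the episode above 0.015 m).
It fails at once if the tape roll is moved by more than 15 mm (distance of tape from where it was at the start of the episode above 0.015 m).
It fails at once if the glasses case is moved by more than 15 mm (distance of glasses_case from where it was at the start of the episode above 0.015 m).
It also fails if it takes over 61 s, if anything falls off the work surface, if the arm or the gripper's body presses on something with over 40 N, if the wrist force passes 120 N, or if a joint passes its speed limit or range.

### The arm

A 7-joint arm with a two-finger parallel gripper is mounted at the origin on the work surface. World frame = base frame: x ahead of the robot, y to its left, z up, the work surface at z = 0. Lengths are in mm, angles in rad, forces in N, time in s.
With the tool pointing down it reaches from about 425 to 1025 mm from the base axis. Payload 3.6 kg.
Tool frame: the origin (TCP) lies at the very end of the fingers, on their centre line; the grasp point (between the pads) lies env.pinch_z behind it (env.pinch_z is the distance from the TCP to the grasp point, in mm); z points along the fingers, y is the line along which they close (so a half turn about z gives the same grasp; the last joint's range is limited). The gripper opens to 85 mm and grips with 20 to 120 N. Pads are 22 mm wide; open, the fingers measure 114 mm over their backs; the gripper's body (76 mm by 85 mm) begins 54 mm behind the grasp point. The pads swing forward as they close: fully open they stand 13 mm farther back than shut.
Start: joints at [-1.3, 0.591, 0.048, 1.609, -0.033, 0.943, -0.034], TCP at [257.971, 677.555, 231.302] pointing down, gripper open.
Joint ranges: [-2.69, 2.69], [-0.47, 2.24], [-1.27, 1.36], [0.19, 2.51], [-1.53, 4.68], [0.08, 2.07], [-3.09, 3.09]. Speed limits (rad/s): [2.57, 2.57, 3.14, 3.14, 3.14, 3.14, 3.14].

### API

Orientations are given as a unit quaternion [x, y, z, w].
In Python, from plant import env gives the robot as it stands.
- The arm moves only by the tool apply_moves, never from a script. Its argument "moves" is a list of rows, each a list of 3 entries, a list of its own where there are three numbers: the opening, from -1 (shut) to 1 (fully open), then the shift along the tool's x, y, z normalised to -1 to 1, where 1 is 200 mm, then the turn about the tool's z normalised to -1 to 1, where 1 is 45 degrees. A call has 1 to 5 rows; each row shifts and turns the commanded pose from where the row before left it, along the tool's axes as they then stand; what a row does not reach is not made up. A row lasts 1/12 s, in which the tool goes at most 41.7 mm and 7.16 degrees, less where a joint would pass 70% of its speed; a pose out of reach is approached as far as the arm can. A call with a number of a shift or a turn outside -1 to 1 is refused whole. A call with a gripper value outside its range is refused whole. The fingers move at their own pace and stop on an object; the grip force is fixed at half the most. Time passes only in rows, so rows that do not move let the fingers close. It gives the time, the measured TCP pose, the force, the opening and the grip force at its end, in the units of the state.
- env.observe(): the state, without advancing time (a new reading comes with each control period).
- env.capture(name): name is "scene" or "side" or "wrist"; returns a dict with "img" (400x640x3 uint8, red, green, blue), "z_map" (400x640 float32, mm along the optical axis (not along the pixel's ray), 0 where there is no reading), "fx", "fy", "cx", "cy" (pixels), "xyz" and "attitude" of the camera in the world. Camera axes: x right, y down, z forward; pixel columns grow to the right and rows downward; lengths in mm; the calibration is good to about 2 mm. The wrist camera is an equidistant fisheye: a pixel r from the principal point sees the ray r / f radians off the axis. A picture is of the moment at which its call begins.
- env.close_job(): hands the job in; it is judged then, once.
The state is a dict: "t": time; "joint_positions": joint angles; "qd": joint speeds; "tau": joint torques, N m; "position": TCP position; "eef_rot": TCP orientation; "contact_force": force on the tool from outside, world axes, zero at the start; "moment": the same for the moment, N m; "gripper_width": opening from 0.0 (shut) to 1.0 (fully open); "grip_force": force on a finger pad.
Only numpy, scipy, OpenCV 4.12 (cv2) and the standard library are available. Lean on these libraries where they do the work, as an engineer would, in place of code of your own. Each camera call takes 0.05 s, during which the arm holds its last target. There are 200 camera calls.

## Working session

There is one attempt and no reset: what is moved stays moved. The work goes in short steps, Python scripts to look and compute and a tool call to move; the robot and the scene stay as the last step left them, time stands still between calls to the robot, and variables do not carry over. Pictures are saved under pics/ and viewed, at most 10 in all, crops included, and the job is handed in when it is done.

Besides the shell and the picture viewer there is one more tool, called as name(argument=value, ...), one argument or row to a line, values as JSON. apply_moves: Moves the arm, as the interface text tells. Scaled input: -1 to 1 covers 200 mm each way for a shift and 45 degrees each way for a turn. Its arguments: {"type":"object","properties":{"moves":{"type":"array"}},"required":["moves"]}

```bash
ls; mkdir -p pics; python3 - <<'E'
from plant import env
import cv2, numpy as np, pickle
print(env.pinch_z, env.observe())
for n in ("scene","side"):
    c=env.capture(n); pickle.dump(c,open(f"pics/{n}0.pkl","wb"))
    cv2.imwrite(f"pics/{n}0.png",c["img"][:,:,::-1])
    print(n,c["fx"],c["fy"],c["cx"],c["cy"],c["xyz"],c["attitude"])
E
```

```text
pics
18.700000000000003 {'t': 0.0, 'joint_positions': array([-1.30053843,  0.59213283,  0.04831133,  1.6098542 , -0.03332579,
        0.94265947, -0.03370227]), 'qd': array([ 2.80253111e-05,  6.15164878e-05,  3.25819633e-04, -2.40852814e-03,
        7.32085432e-04,  1.00243378e-03, -5.91654088e-04]), 'tau': array([-2.79750572e-05, -5.48690379e+01,  1.54627372e+00, -1.98117614e+01,
        9.30119539e-03,  8.89201270e-03,  1.32626113e-06]), 'position': array([257.64591481, 676.78461389, 230.11939329]), 'eef_rot': array([ 1.80851822e-01,  9.83509713e-01, -1.11452765e-03, -1.47114191e-04]), 'contact_force': array([-0.32722132,  0.30718051, -0.50832248]), 'moment': array([ 0.01245618, -0.00831725, -0.0456839 ]), 'grip_force': 0.0, 'gripper_width': 0.9997687758447805}
scene 472.1408396513423 472.1408396513423 323.0560524957342 201.20966847263782 [1371.60752623  163.27936905 1059.38071035] [ 0.60547812  0.71161708 -0.27807474 -0.22287176]
side 406.1664286485772 406.1664286485772 324.82706652563104 200.67872131248913 [  95.40707951 -978.91131013  733.18560974] [ 0.85520364 -0.18702018  0.09315071 -0.47431332]
```

View pics/scene0.png

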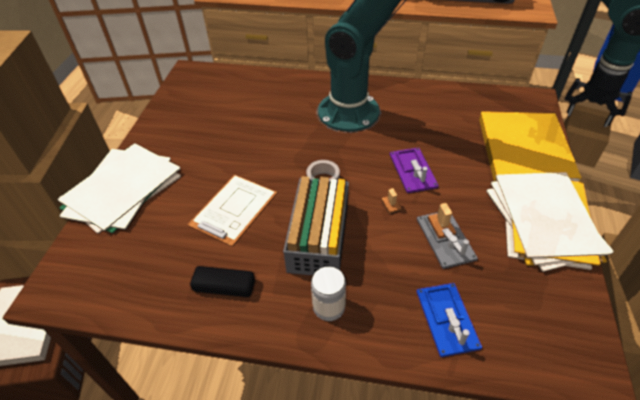

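View pics/side0.png

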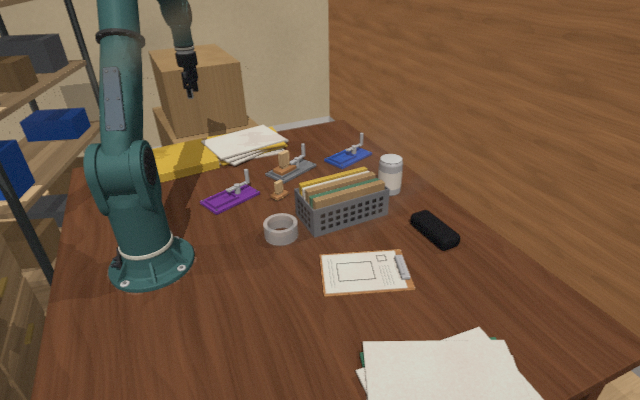

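The scene view shows the grey holder at about (447,238) with a large stamp at (445,216). A small loose stamp stands at (393,200). Look-alike holders are purple at (413,170) and blue at (449,320). The clipboard is at (234,208), the basket at (318,225), the tape at (322,170), the tin at (328,294) and the case at (222,282). The grey holder and the larger stamp standing in it fit the description. I'll confirm that in one enlarged crop.

```bash
cat > h.py <<'E'
import numpy as np, cv2, pickle
from scipy.spatial.transform import Rotation as R
def ray(c,u,v):
    if c.get("fish"):
        d=np.array([u-c["cx"],v-c["cy"]]); r=np.hypot(*d); th=r/c["fx"]
        p=np.r_[d/max(r,1e-9)*np.sin(th),np.cos(th)]
    else: p=np.array([(u-c["cx"])/c["fx"],(v-c["cy"])/c["fy"],1.])
    return R.from_quat(c["attitude"]).apply(p)
def plane(c,u,v,z):
    d=ray(c,u,v); o=np.array(c["xyz"]); return o+d*(z-o[2])/d[2]
def cloud(c):
    v,u=np.mgrid[:400,:640]; z=c["z_map"]
    p=np.stack([(u-c["cx"])/c["fx"]*z,(v-c["cy"])/c["fy"]*z,z],-1)
    w=R.from_quat(c["attitude"]).apply(p.reshape(-1,3)).reshape(400,640,3)+c["xyz"]
    w[z==0]=np.nan; return w
E
python3 - <<'E'
from h import *
s=pickle.load(open("pics/scene0.pkl","rb")); d=pickle.load(open("pics/side0.pkl","rb"))
im=s["img"][:,:,::-1]
a=cv2.resize(im[185:285,380:500],None,fx=5,fy=5,interpolation=cv2.INTER_CUBIC)
cv2.imwrite("pics/crop1.png",a)
W=cloud(s)
for n,(u,v) in dict(holder_slab=(455,255),stamptop=(445,208),small=(393,192),table=(270,300),folder=(318,215),tin=(328,275),tape=(322,164),case=(222,278),clip=(212,232)).items(): print(n,np.round(W[v,u]),np.round(plane(s,u,v,0)))
# form sheet: white in scene
m=((im.min(2)>170)&(np.abs(W[:,:,2])<20)).astype(np.uint8)
for name,c in (("scene",s),("side",d)):
    g=cv2.cvtColor(c["img"],cv2.COLOR_RGB2GRAY)
    m=(g>150).astype(np.uint8)
    cs,h=cv2.findContours(m,cv2.RETR_CCOMP,cv2.CHAIN_APPROX_NONE)
    for i,k in enumerate(cs):
        A=cv2.contourArea(k)
        if A<60: continue
        p=np.array([plane(c,*q[0],5)[:2] for q in k],np.float32); r=cv2.minAreaRect(p)
        if r[0][0]>300 and r[0][1]<100 and r[0][1]>-600: print(name,h[0][i],A,np.round(r[0]),np.round(r[1]),round(r[2],1),cv2.boundingRect(k))
E
```

```text
holder_slab [591. 369.  13.] [582. 371.   0.]
stamptop [497. 329.  91.] [415. 345.   0.]
small [430. 188.  59.] [374. 189.   0.]
table [794. -93.  -2.] [795. -92.   0.]
folder [597.  -0. 119.] [499. -21.   0.]
tin [778.  56. 126.] [698.  41.   0.]
tape [326. -38.  41.] [284. -46.   0.]
case [ 774. -219.   39.] [ 751. -234.    0.]
clip [ 613. -306.    9.] [ 607. -310.    0.]
scene [ 4 -1  1 -1] 5252.5 [1022. -256.] [315. 114.] 90.0 (118, 343, 126, 57)
scene [ 9  7 -1 -1] 694.0 [717.  43.] [82. 81.] 8.9 (312, 267, 32, 28)
scene [18 16 -1 -1] 409.0 [478.  32.] [260.  21.] 2.3 (329, 179, 16, 68)
scene [20 17 19 -1] 375.5 [479. -22.] [254.  22.] 2.2 (309, 178, 19, 66)
scene [21 18 -1 -1] 2787.5 [ 510. -276.] [156. 226.] 70.7 (191, 175, 84, 68)
scene [25 23 -1 -1] 858.0 [444. -39.] [349. 111.] 1.9 (288, 160, 51, 89)
side [16  4 13 -1] 9521.0 [ 517. -583.] [170. 347.] 65.3 (356, 327, 188, 73)
side [32 17 20 -1] 3000.0 [ 511. -276.] [152. 224.] 70.7 (321, 250, 89, 44)
side [39 37 -1 -1] 69.0 [381.  41.] [ 77. 103.] 71.7 (263, 213, 34, 16)
```

View pics/crop1.png

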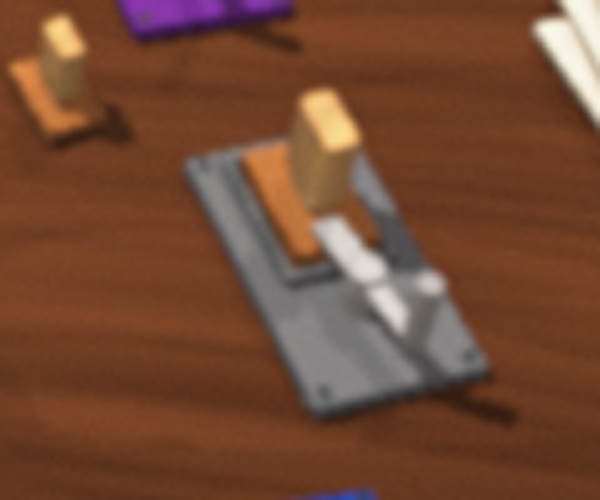

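The crop confirms it: the grey holder holds the larger stamp, with its keeper nearly locked and the pin at crop (430,285). The slab corners are at crop (188,160), (320,415) and (490,375). The loose small stamp at (60,80) is not meant.

```bash
python3 - <<'E'
from h import *
from plant import env
s=pickle.load(open("pics/scene0.pkl","rb"))
P=lambda u,v,z: np.round(plane(s,380+u/5,185+v/5,z)[:2],1)
a,b,c=P(188,160,12),P(320,415,12),P(490,375,12)
print("corners",a,b,c,"len",np.linalg.norm(b-a),np.linalg.norm(c-b))
x=(b-a)/np.linalg.norm(b-a); y=np.array([-x[1],x[0]])
if np.dot(c-b,y)<0: print("flip")
o=b-123*x+50*y if np.dot(c-b,y)>0 else b-123*x-50*y
print("holder o",o,"ang",np.degrees(np.arctan2(x[1],x[0])))
print("handle top centre",P(325,112,94),"pin top",P(430,283,85),"expected pin",o+111*x,"pivot",o+66*x)
c=env.capture("wrist"); print(c["fx"],c["cx"],c["cy"],c["xyz"],c["attitude"],env.observe()["position"])
E
```

```text
corners [472.6 265.4] [637.4 339.8] [597.9 428.6] len 180.81592850188832 97.18893969994735
holder o [504.72142351 334.76062096] ang 24.29709664117217
handle top centre [498.1 328.7] pin top [598.8 382.7] expected pin [605.88950174 380.43358832] pivot [564.87541597 361.91752047]
309.70691628693146 318.0438058594449 194.64864589692888 [191.50226921 702.3070913  373.90316126] [0.81465972 0.56205778 0.08029271 0.11821033] [257.73658337 676.96259896 230.40894687]
```

apply_moves(
  moves=[
    [1,[-0.177,-0.064,0.01],0],
    [1,[-0.177,-0.064,0.01],0],
    [1,[-0.177,-0.064,0.01],0],
    [1,[-0.177,-0.064,0.01],0],
    [1,[-0.177,-0.064,0.01],0],
  ],
)

```text
t: 0.57
position: [401.6, 553.3, 220.9]
eef_rot: [0.181, 0.984, -0.0, -0.0]
contact_force: [0.6, 0.9, -0.5]
gripper_width: 0.999
grip_force: 0.0
```

apply_moves(
  moves=[
    [1,[-0.177,-0.064,0.01],0],
    [1,[-0.177,-0.064,0.01],0],
    [1,[-0.177,-0.064,0.01],0],
    [1,[-0.177,-0.064,0.01],0],
    [1,[-0.177,-0.064,0.01],0],
  ],
)

```text
t: 0.98
position: [544.3, 430.5, 210.9]
eef_rot: [0.181, 0.984, -0.0, -0.0]
contact_force: [1.2, 1.1, 0.1]
gripper_width: 1.001
grip_force: 0.0
```

apply_moves(
  moves=[
    [1,[-0.177,-0.064,0.01],0],
    [1,[-0.177,-0.064,0.01],0],
    [1,[0,0,0],-0.15],
    [1,[0,0,0],-0.15],
    [1,[0,0,0],-0.15],
  ],
)

```text
t: 1.4
position: [601.1, 381.3, 206.7]
eef_rot: [0.004, 1.0, -0.0, -0.0]
contact_force: [-0.7, 0.2, -0.6]
gripper_width: 1.003
grip_force: 0.0
```

apply_moves(
  moves=[
    [1,[0,0,0],-0.15],
    [1,[0,0,0],-0.15],
    [1,[0,0,0],-0.15],
    [1,[0,0,0],-0.1],
    [1,[0,0,0],0],
  ],
)

```text
t: 1.82
position: [600.2, 382.4, 206.8]
eef_rot: [-0.21, 0.978, -0.0, -0.0]
contact_force: [-0.1, -0.1, 0.8]
gripper_width: 0.999
grip_force: 0.0
```

```bash
python3 - <<'E'
from h import *
from plant import env
c=env.capture("wrist"); c["fish"]=1; pickle.dump(c,open("pics/w1.pkl","wb"))
cv2.imwrite("pics/w1.png",c["img"][:,:,::-1]); o=env.observe(); print(o["position"],o["eef_rot"],c["xyz"])
E
```

```text
[600.21118484 382.48402955 206.86772328] [-2.08286149e-01  9.78067837e-01 -1.94125043e-06 -4.31874181e-04] [535.70106355 352.54182187 350.57314735]
```

View pics/w1.png

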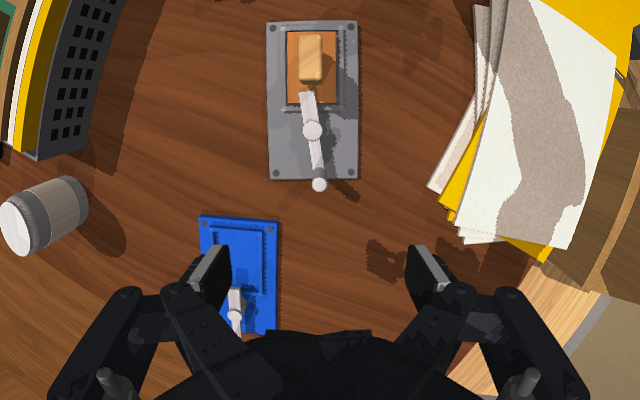

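The wrist view shows the slab corners at (266,21), (357,20), (271,180) and (358,178). The pin top is at (319,184), the pivot cap at (312,130) and the handle top is centred near (310,55).

```bash
python3 - <<'E'
from h import *
c=pickle.load(open("pics/w1.pkl","rb")); im=c["img"].astype(int)
g=c["img"][:,:,:]; hsv=cv2.cvtColor(g,cv2.COLOR_RGB2HSV)
P=lambda u,v,z: plane(c,u,v,z)[:2]
m=((hsv[...,1]<60)&(hsv[...,2]>60)).astype(np.uint8); m[:, :255]=0; m[:,370:]=0; m[200:]=0
k=max(cv2.findContours(m,0,cv2.CHAIN_APPROX_NONE)[0],key=cv2.contourArea)
q=k[:,0]; q=q[(q[:,1]<182)]
r=cv2.minAreaRect(np.array([P(*p,12) for p in q],np.float32)); print("slab",r)
for uv in [(266,21),(357,20),(271,180),(358,178)]: print(P(*uv,12))
a,b,d,e=[P(*uv,12) for uv in [(266,21),(357,20),(271,180),(358,178)]]
x=(d-a+e-b); x/=np.linalg.norm(x); y=np.array([-x[1],x[0]]); o=(a+b+d+e)/4-34*x
print("ang",np.degrees(np.arctan2(x[1],x[0])),"o",o,"y check",(b-a)@y)
print("pivot",o+66*x,P(312,130,45),"pin",P(319,184,85),P(319,184,82))
p=P(319,184,85)-o-66*x; print("keeper",np.arctan2(p@y,p@x),np.linalg.norm(p))
m=((hsv[...,0]>12)&(hsv[...,0]<24)&(hsv[...,2]>205)&(hsv[...,1]>60)).astype(np.uint8); m[:,:285]=0;m[:,340:]=0;m[100:]=0
k=max(cv2.findContours(m,0,cv2.CHAIN_APPROX_NONE)[0],key=cv2.contourArea)
r=cv2.minAreaRect(np.array([P(*p[0],94) for p in k],np.float32)); print("handle top",r,cv2.boundingRect(k))
s=pickle.load(open("pics/scene0.pkl","rb")); print("scene pin",plane(s,380+86,185+56.6,85))
E
```

```text
slab ((532.1151733398438, 344.1673889160156), (180.59930419921875, 100.0151138305664), 24.814714431762695)
[470.14829759 261.02171657]
[429.24344336 350.94847471]
[632.47836448 337.7033121 ]
[589.99217624 426.50873438]
ang 25.23084740848226 o [499.70924908 329.55250257] y check 98.78390145390308
pivot [559.41269639 357.68608356] [559.60431582 356.84070811] pin [597.51669338 381.34326732] [598.21498269 381.66861774]
keeper 0.11525412670758554 44.85060680451606
handle top ((500.5594177246094, 328.6109619140625), (37.460960388183594, 17.90162467956543), 26.597410202026367) (297, 34, 23, 45)
scene pin [598.82046609 382.68955335  85.        ]
```

```bash
python3 - <<'E'
from plant import env
print(env.observe()["joint_positions"].round(2))
E
```

```text
[-0.53  0.6  -0.15  1.65  0.11  0.89  1.26]
```

apply_moves(
  moves=[
    [1,[0.012,0,0.18],0],
    [1,[0,0,0.2],0],
    [1,[0,0,0.2],0],
    [1,[0,0,0.2],0],
    [-1,[0,0,0],0],
  ],
)

```text
t: 2.28
position: [592.3, 377.7, 42.5]
eef_rot: [-0.209, 0.978, -0.004, -0.007]
contact_force: [-2.1, -1.6, -1.2]
gripper_width: 0.887
grip_force: 0.0
```

apply_moves(
  moves=[
    [-1,[0,0,0],0],
    [-1,[0,0,0],0],
    [-1,[0,0,0],0],
    [-1,[0,0,0],0],
    [-1,[0,0,0],0],
  ],
)

```text
t: 2.7
position: [599.7, 383.0, 54.2]
eef_rot: [-0.209, 0.978, 0.001, 0.002]
contact_force: [1.8, 0.7, 9.6]
gripper_width: 0.151
grip_force: 47.4
```

apply_moves(
  moves=[
    [-1,[0,0,0],0],
    [-1,[0,0,0],0],
    [-1,[0,0,0],0],
    [-1,[0,0,0],0],
    [-1,[0,0,0],0],
  ],
)

```text
t: 3.12
position: [599.7, 383.0, 54.2]
eef_rot: [-0.209, 0.978, 0.001, 0.002]
contact_force: [-0.8, -0.6, 7.3]
gripper_width: 0.139
grip_force: 58.4
```

apply_moves(
  moves=[
    [-1,[0.005,0.027,0],-0.155],
    [-1,[0.005,0.027,0],-0.155],
    [-1,[0.005,0.027,0],-0.155],
    [-1,[0.005,0.027,0],-0.155],
    [-1,[0.005,0.027,0],-0.155],
  ],
)

```text
t: 3.53
position: [578.1, 401.5, 54.2]
eef_rot: [-0.495, 0.869, 0.001, 0.001]
contact_force: [-2.6, -0.5, 7.0]
gripper_width: 0.141
grip_force: 58.6
```

apply_moves(
  moves=[
    [-1,[0.005,0.027,0],-0.155],
    [-1,[0.005,0.027,0],-0.155],
    [-1,[0.005,0.027,0],-0.155],
    [-1,[0.005,0.027,0],-0.155],
    [-1,[0.005,0.027,0],-0.155],
  ],
)

```text
t: 3.95
position: [549.9, 404.5, 54.2]
eef_rot: [0.732, -0.681, -0.0, -0.001]
contact_force: [-4.3, -1.5, 10.1]
gripper_width: 0.141
grip_force: 58.8
```

apply_moves(
  moves=[
    [-1,[0.005,0.027,0],-0.155],
    [-1,[0.005,0.027,0],-0.155],
    [-1,[0,0,0],0],
    [-1,[0,0,0],0],
    [-1,[0,0,0],0],
  ],
)

```text
t: 4.37
position: [539.3, 401.0, 54.2]
eef_rot: [0.808, -0.589, -0.001, -0.001]
contact_force: [-5.3, -0.5, 10.8]
gripper_width: 0.145
grip_force: 59.3
```

apply_moves(
  moves=[
    [-1,[0.004,0.02,0],0],
    [-1,[0,0,0],0],
    [-1,[0,0,0],0],
  ],
)

```text
t: 4.62
position: [539.2, 401.0, 54.2]
eef_rot: [0.808, -0.589, 0.0, -0.004]
contact_force: [1.0, 3.7, 7.9]
gripper_width: 0.147
grip_force: 59.3
```

apply_moves(
  moves=[
    [0.2,[-0.004,-0.02,0],0],
    [0.2,[0,0,0],0],
    [0.2,[0,0,0],0],
    [0.2,[0,0,0],0],
    [0.2,[0,0,0],0],
  ],
)

```text
t: 5.03
position: [540.0, 398.5, 50.7]
eef_rot: [0.808, -0.589, 0.0, 0.001]
contact_force: [-0.2, 0.4, 0.2]
gripper_width: 0.601
grip_force: 0.0
```

apply_moves(
  moves=[
    [0.2,[0,0,-0.1],0],
    [0.2,[0,0,-0.2],0],
    [1,[0,0,-0.2],0],
    [1,[0,0,-0.2],0.155],
    [1,[0,0,0],0.155],
  ],
)

```text
t: 5.45
position: [543.6, 403.6, 199.8]
eef_rot: [0.729, -0.685, 0.0, -0.007]
contact_force: [0.2, 1.7, 0.7]
gripper_width: 0.986
grip_force: 0.0
```

apply_moves(
  moves=[
    [1,[0,0,0],0.155],
    [1,[0,0,0],0.155],
    [1,[0,0,0],0.155],
    [1,[0,0,0],0.155],
    [1,[0,0,0],0.155],
  ],
)

```text
t: 5.87
position: [540.0, 398.9, 190.9]
eef_rot: [-0.49, 0.872, -0.0, -0.001]
contact_force: [-0.4, -0.4, 0.8]
gripper_width: 1.004
grip_force: 0.0
```

apply_moves(
  moves=[
    [1,[0,0,0],0.155],
    [1,[0,0,0],0.155],
    [1,[0,0,0],0.155],
    [1,[0,0,0],0.155],
    [1,[0,0,0],0.14],
  ],
)

```text
t: 6.28
position: [539.9, 399.0, 190.8]
eef_rot: [-0.212, 0.977, -0.0, -0.001]
contact_force: [0.1, -0.1, -0.3]
gripper_width: 1.003
grip_force: 0.0
```

```bash
python3 - <<'E'
from h import *
from plant import env
c=env.capture("wrist"); c["fish"]=1; pickle.dump(c,open("pics/w2.pkl","wb"))
cv2.imwrite("pics/w2.png",c["img"][:,:,::-1]); o=env.observe(); print(o["position"],o["eef_rot"],c["xyz"])
E
```

```text
[539.79066898 399.24056725 190.89933117] [-2.10996810e-01  9.77486507e-01 -4.26206599e-04 -5.40821659e-04] [475.54271388 368.96842681 334.60249455]
```

View pics/w2.png

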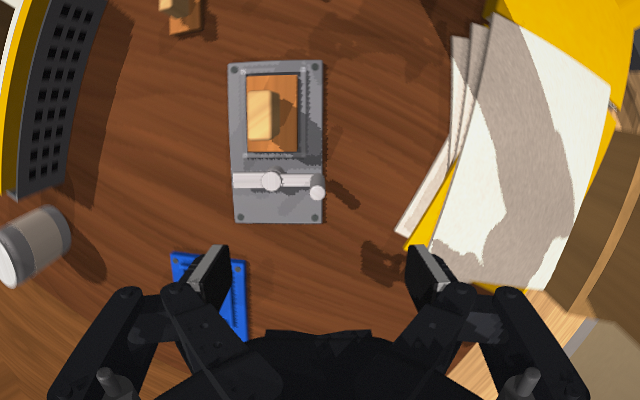

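The keeper now lies square across the holder, with the pivot at (271,181) and the pin at (317,192), so it is open. The stamp still stands in its place, with the handle top near (259,115).

```bash
python3 - <<'E'
from h import *
c=pickle.load(open("pics/w2.pkl","rb")); P=lambda u,v,z: plane(c,u,v,z)[:2]
hsv=cv2.cvtColor(c["img"],cv2.COLOR_RGB2HSV)
m=((hsv[...,0]>12)&(hsv[...,0]<24)&(hsv[...,2]>205)&(hsv[...,1]>60)).astype(np.uint8); m[:,:238]=0;m[:,285]=0;m[150:]=0;m[:80]=0;m[:,290:]=0
k=max(cv2.findContours(m,0,cv2.CHAIN_APPROX_NONE)[0],key=cv2.contourArea)
h=cv2.minAreaRect(np.array([P(*p[0],94) for p in k],np.float32)); print("handle",h,cv2.boundingRect(k))
m=((hsv[...,0]>3)&(hsv[...,0]<16)&(hsv[...,2]>150)).astype(np.uint8)
a,b,d,e=[P(*uv,12) for uv in [(228,62),(323,61),(235,222),(323,222)]]
x=(d-a+e-b); x/=np.linalg.norm(x); print("o",(a+b+d+e)/4-34*x,np.degrees(np.arctan2(x[1],x[0])))
pv,pn=P(271,181,45),P(317,192,85); v=pn-pv; print("keeper",pv,pn,np.degrees(np.arctan2(v[1],v[0])-np.arctan2(x[1],x[0])))
E
```

```text
handle ((500.3205871582031, 329.1563415527344), (37.92363357543945, 16.91852569580078), 23.078580856323242) (248, 91, 22, 49)
o [498.68024473 330.17978958] 24.509952542072448
keeper [559.26002749 356.87602414] [540.43182467 397.50776861] 90.35241814593941
```

apply_moves(
  moves=[
    [1,[0.108,-0.08,0],0],
    [1,[0.108,-0.08,0],0],
    [1,[0.108,-0.08,0],0],
    [1,[0,0,0],0],
    [1,[0,0,0.1],0],
  ],
)

```text
t: 6.75
position: [503.2, 328.1, 174.1]
eef_rot: [-0.215, 0.977, 0.001, 0.003]
contact_force: [1.6, 0.4, 0.9]
gripper_width: 0.999
grip_force: 0.0
```

apply_moves(
  moves=[
    [1,[0,0,0.18],0],
    [1,[0,0,0.18],0],
    [1,[0,0,0.14],0],
    [1,[0,0,0.08],0],
    [1,[0,0,0],0],
  ],
)

```text
t: 7.17
position: [499.2, 327.0, 51.4]
eef_rot: [-0.216, 0.976, -0.002, -0.004]
contact_force: [-0.5, 0.0, -0.3]
gripper_width: 1.002
grip_force: 0.0
```

apply_moves(
  moves=[
    [-1,[0,0,0],0],
    [-1,[0,0,0],0],
    [-1,[0,0,0],0],
    [-1,[0,0,0],0],
    [-1,[0,0,0],0],
  ],
)

```text
t: 7.58
position: [502.6, 329.1, 56.6]
eef_rot: [-0.215, 0.977, 0.0, 0.001]
contact_force: [0.1, -0.2, -1.0]
gripper_width: 0.299
grip_force: 0.0
```

apply_moves(
  moves=[
    [-1,[0,0,0],0],
    [-1,[0,0,0],0],
    [-1,[0,0,0],0],
    [-1,[0,0,0],0],
    [-1,[0,0,0],0],
  ],
)

```text
t: 8.0
position: [502.3, 329.2, 56.2]
eef_rot: [-0.215, 0.977, 0.0, 0.001]
contact_force: [-0.6, -1.2, 6.2]
gripper_width: 0.227
grip_force: 62.1
```

apply_moves(
  moves=[
    [-1,[0,0,-0.05],0],
    [-1,[0,0,-0.1],0],
    [-1,[0,0,-0.15],0],
    [-1,[0,0,-0.15],0],
    [-1,[0,0,-0.15],0],
  ],
)

```text
t: 8.42
position: [501.1, 328.0, 176.3]
eef_rot: [-0.215, 0.977, -0.0, -0.001]
contact_force: [-0.4, -0.3, -1.4]
gripper_width: 0.228
grip_force: 60.9
```

apply_moves(
  moves=[
    [-1,[0,0,-0.15],0],
    [-1,[0,0,-0.1],0],
    [-1,[0,0,-0.05],0],
    [-1,[0,0,0],0],
    [-1,[0,0,0],0],
  ],
)

```text
t: 8.83
position: [501.4, 328.2, 234.9]
eef_rot: [-0.215, 0.977, -0.0, -0.0]
contact_force: [-0.4, 0.3, -1.8]
gripper_width: 0.226
grip_force: 61.0
```

apply_moves(
  moves=[
    [-1,[0.03,-0.09,0],0],
    [-1,[0.058,-0.176,0],0],
    [-1,[0.058,-0.176,0],0],
    [-1,[0.058,-0.176,0],0],
    [-1,[0.058,-0.176,0],0],
  ],
)

```text
t: 9.25
position: [519.3, 160.4, 232.9]
eef_rot: [-0.215, 0.977, -0.0, -0.002]
contact_force: [1.7, -0.4, -0.6]
gripper_width: 0.226
grip_force: 60.8
```

apply_moves(
  moves=[
    [-1,[0.058,-0.176,0],0],
    [-1,[0.058,-0.176,0],0],
    [-1,[0.058,-0.176,0],0],
    [-1,[0.058,-0.176,0],0],
    [-1,[0.058,-0.176,0],0],
  ],
)

```text
t: 9.67
position: [540.5, -23.4, 233.0]
eef_rot: [-0.215, 0.977, 0.0, -0.002]
contact_force: [0.2, -0.4, -2.3]
gripper_width: 0.226
grip_force: 60.8
```

apply_moves(
  moves=[
    [-1,[0.058,-0.176,0],0],
    [-1,[0.058,-0.176,0],0],
    [-1,[0.058,-0.176,0],0],
    [-1,[0.058,-0.176,0],0],
    [-1,[0.058,-0.176,0],0],
  ],
)

```text
t: 10.08
position: [561.8, -207.0, 232.7]
eef_rot: [-0.215, 0.977, 0.001, -0.002]
contact_force: [0.6, 0.3, -1.5]
gripper_width: 0.225
grip_force: 60.8
```

apply_moves(
  moves=[
    [-1,[0.058,-0.176,0],0],
    [-1,[0.058,-0.176,0],0],
    [-1,[0.03,-0.09,0],0],
    [-1,[0,0,0],0.14],
    [-1,[0,0,0],0.14],
  ],
)

```text
t: 10.5
position: [571.9, -300.5, 232.0]
eef_rot: [-0.102, 0.995, 0.001, -0.002]
contact_force: [0.4, 2.6, -0.6]
gripper_width: 0.228
grip_force: 61.0
```

apply_moves(
  moves=[
    [-1,[0,0,0],0.14],
    [-1,[0,0,0],0.14],
    [-1,[0,0,0],0.14],
    [-1,[0,0,0],0.14],
    [-1,[0,0,0],0.14],
  ],
)

```text
t: 10.92
position: [572.5, -297.3, 232.3]
eef_rot: [0.17, 0.985, 0.001, -0.003]
contact_force: [0.5, -0.8, -1.5]
gripper_width: 0.227
grip_force: 61.0
```

apply_moves(
  moves=[
    [-1,[0,0,0],0],
    [-1,[0,0,0],0],
    [-1,[0,0,0],0],
  ],
)

```text
t: 11.17
position: [573.5, -297.6, 233.8]
eef_rot: [0.166, 0.986, 0.0, -0.001]
contact_force: [-0.2, 0.2, -0.6]
gripper_width: 0.232
grip_force: 61.0
```

```bash
python3 - <<'E'
from h import *
from plant import env
c=env.capture("wrist"); c["fish"]=1; pickle.dump(c,open("pics/w3.pkl","wb"))
cv2.imwrite("pics/w3.png",c["img"][:,:,::-1]); o=env.observe(); print(o["position"],o["eef_rot"],c["xyz"],o["joint_positions"].round(2))
E
```

```text
[ 573.67065772 -297.80005279  234.20536471] [ 1.66357539e-01  9.86065023e-01  2.03559335e-04 -9.47805357e-04] [ 506.81372841 -274.61628495  377.68902775] [ 0.36  0.49  0.07  1.79 -0.04  0.86  1.69]
```

View pics/w3.png

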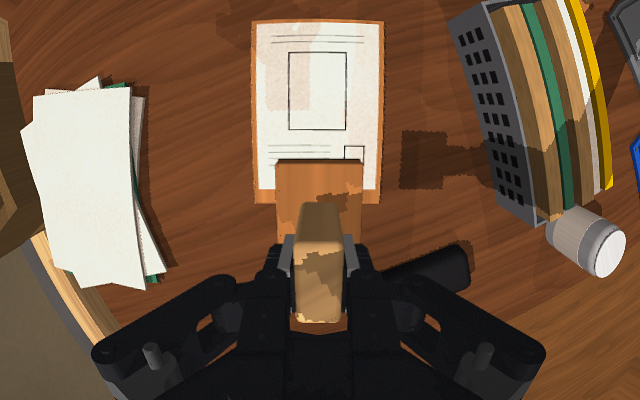

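The large box has its corners at (288,52), (346,52), (346,130) and (289,130). The small square at (354,155) is not meant. The stamp is held with its foot's front edge at (276–363,159).

```bash
cat > box.py <<'E'
from h import *
def box(c,lo=15,hi=150):
    g=cv2.cvtColor(c["img"],cv2.COLOR_RGB2GRAY)
    t=cv2.adaptiveThreshold(g,255,cv2.ADAPTIVE_THRESH_MEAN_C,cv2.THRESH_BINARY_INV,9,25)
    cs,h=cv2.findContours(t,cv2.RETR_CCOMP,cv2.CHAIN_APPROX_NONE); out=[]
    for k in cs:
        p=np.array([plane(c,*q[0],5)[:2] for q in k],np.float32); r=cv2.minAreaRect(p)
        s=sorted(r[1])
        if 58<s[0]<74 and 84<s[1]<100: out.append((r,cv2.boundingRect(k)))
    return out
E
python3 - <<'E'
from box import *
c=pickle.load(open("pics/w3.pkl","rb"))
for b in box(c): print(b)
q=[plane(c,*p,5)[:2] for p in [(288.5,52),(346,52),(346,130),(289,130)]]
x=(q[3]+q[2]-q[0]-q[1]); print("hand",np.mean(q,0),np.degrees(np.arctan2(x[1],x[0])))
# stamp foot front edge vs tool frame
tcp=np.array([573.67,-297.8]); T=np.array([[-.9447,.328],[.328,.9447]])
for z in (208,190):
    for uv in [(275.5,159),(363.5,159),(276,195),(363,195)]: print(z,uv,(T@(plane(c,*uv,z)[:2]-tcp)).round(1))
E
```

```text
(((487.6183776855469, -269.2575378417969), (69.56581115722656, 95.96077728271484), 70.81723022460938), (288, 51, 59, 80))
(((487.42010498046875, -269.3421936035156), (68.50630950927734, 93.90489196777344), 70.62824249267578), (288, 52, 59, 78))
hand [ 488.06171667 -268.95618623] -18.920377736784683
208 (275.5, 159) [ 41.9 -23.7]
208 (363.5, 159) [42.  25.4]
208 (276, 195) [ 21.  -24.1]
208 (363, 195) [21.1 25.9]
190 (275.5, 159) [ 38.9 -26.2]
190 (363.5, 159) [39.  28.1]
190 (276, 195) [ 15.7 -26.7]
190 (363, 195) [15.8 28.6]
```

apply_moves(
  moves=[
    [-1,[0.11,-0.003,0],0],
    [-1,[0.11,-0.003,0],0],
    [-1,[0.11,-0.003,0],0],
    [-1,[0.11,-0.003,0],0],
    [-1,[0,0,0],0],
  ],
)

```text
t: 11.63
position: [484.5, -270.0, 234.5]
eef_rot: [0.168, 0.986, 0.001, -0.003]
contact_force: [-1.0, -0.4, -1.8]
gripper_width: 0.225
grip_force: 61.0
```

apply_moves(
  moves=[
    [-1,[0,0,0.08],0],
    [-1,[0,0,0.14],0],
    [-1,[0,0,0.14],0],
    [-1,[0,0,0.12],0],
    [-1,[0,0,0.1],0],
  ],
)

```text
t: 12.05
position: [490.3, -271.2, 117.7]
eef_rot: [0.167, 0.986, 0.0, -0.0]
contact_force: [-0.3, -0.0, -1.5]
gripper_width: 0.229
grip_force: 61.0
```

apply_moves(
  moves=[
    [-1,[0,0,0.08],0],
    [-1,[0,0,0.05],0],
    [-1,[0,0,0.03],0],
    [-1,[0,0,0],0],
    [-1,[0,0,0],0],
  ],
)

```text
t: 12.47
position: [490.9, -271.6, 87.6]
eef_rot: [0.167, 0.986, -0.0, 0.0]
contact_force: [1.2, 0.2, -1.1]
gripper_width: 0.231
grip_force: 61.0
```

apply_moves(
  moves=[
    [-1,[0,0,0],0],
    [-1,[0,0,0],0],
  ],
)

```text
t: 12.63
position: [491.1, -271.7, 88.4]
eef_rot: [0.167, 0.986, -0.0, 0.001]
contact_force: [0.1, 0.3, -0.8]
gripper_width: 0.227
grip_force: 61.0
```

```bash
python3 - <<'E'
from h import *
from plant import env
o=env.observe(); print(o["position"],o["eef_rot"])
ims=[]
for n in ("wrist","side"):
    c=env.capture(n); c["fish"]=n=="wrist"; pickle.dump(c,open(f"pics/{n}4.pkl","wb")); ims.append(c["img"][:,:,::-1])
s=cv2.resize(ims[1][200:310,300:430],(532,450),interpolation=cv2.INTER_CUBIC)
cv2.imwrite("pics/w4.png",ims[0]); cv2.imwrite("pics/s4.png",s)
E
```

```text
[ 491.12115808 -271.72047667   88.36823784] [ 1.67330183e-01  9.85900288e-01 -2.93777556e-04  1.07079324e-03]
```

View pics/w4.png

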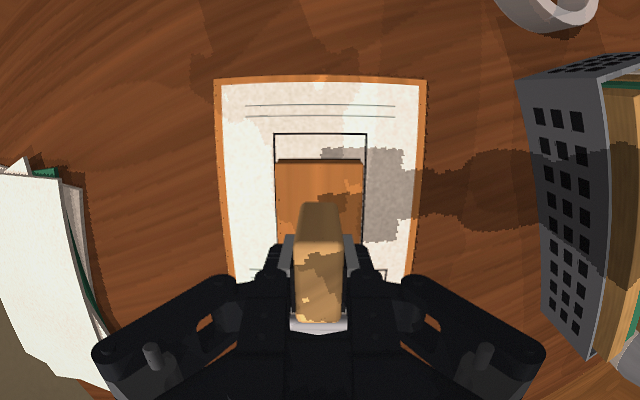

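View pics/s4.png

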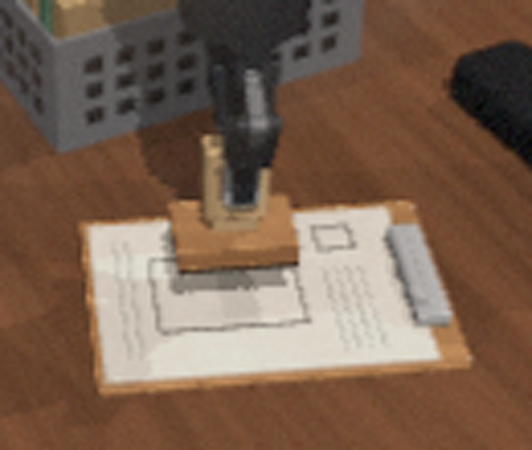

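The wrist view shows the box's far line at (275–366,133), with the stamp foot in front of it and parallel to it. The side crop shows the stamp level above the form.

```bash
python3 - <<'E'
from h import *
c=pickle.load(open("pics/wrist4.pkl","rb"))
tcp=np.array([491.12,-271.72]); a=2*np.arctan2(.9859,.16733); tx=np.array([np.cos(a),np.sin(a)]); ty=np.array([tx[1],-tx[0]]); print(np.degrees(a),ty)
T=np.array([tx,ty])
for uv in [(274.5,133.5),(366.5,133.5),(274.5,150),(366,150)]: print("box",(T@(plane(c,*uv,5)[:2]-tcp)).round(1))
for z in (62,60): 
  for uv in [(276,160),(363.5,160)]: print("foot",z,(T@(plane(c,*uv,z)[:2]-tcp)).round(1))
# side view: stamp bottom near corners at crop (178,266),(297,268) & the top (170,202)
d=pickle.load(open("pics/side4.pkl","rb"))
E
```

```text
160.73475041393064 [0.32994191 0.94400124]
box [ 50.7 -32.1]
box [50.8 35.6]
box [ 38.3 -32.4]
box [38.4 35.6]
foot 62 [ 40.9 -23.6]
foot 62 [41.  25.4]
foot 60 [ 40.6 -23.9]
foot 60 [40.6 25.7]
```

apply_moves(
  moves=[
    [-1,[0.004,0.002,0.02],0],
    [-1,[0.003,0.002,0.03],0],
    [-1,[0,0,0.03],0],
    [-1,[0,0,0.025],0],
    [-1,[0,0,0.015],0],
  ],
)

```text
t: 13.15
position: [488.8, -269.8, 62.2]
eef_rot: [0.167, 0.986, 0.0, -0.001]
contact_force: [-0.5, 0.0, -1.2]
gripper_width: 0.229
grip_force: 61.0
```

apply_moves(
  moves=[
    [-1,[0,0,0.01],0],
    [-1,[0,0,0.01],0],
    [-1,[0,0,0],0],
    [-1,[0,0,0],0],
    [-1,[0,0,0],0],
  ],
)

```text
t: 13.57
position: [489.4, -270.2, 59.5]
eef_rot: [0.167, 0.986, -0.0, 0.0]
contact_force: [-0.4, -0.0, -1.8]
gripper_width: 0.226
grip_force: 61.0
```

apply_moves(
  moves=[
    [-1,[0,0,0],0],
    [-1,[0,0,0],0],
    [-1,[0,0,0],0],
    [-1,[0,0,0],0],
    [-1,[0,0,0],0],
  ],
)

```text
t: 13.98
position: [489.3, -270.1, 59.4]
eef_rot: [0.167, 0.986, -0.0, 0.0]
contact_force: [0.7, -0.0, -1.9]
gripper_width: 0.225
grip_force: 61.0
```

```bash
python3 - <<'E'
from h import *
from plant import env
o=env.observe(); print(o["position"],o["eef_rot"],o["contact_force"],np.abs(o["qd"]).max())
c=env.capture("wrist"); w=c["img"][100:300,220:420,::-1]
d=env.capture("side"); s=d["img"][215:305,310:420,::-1]
f=lambda i:cv2.resize(i,(390,390),interpolation=cv2.INTER_CUBIC)
cv2.imwrite("pics/f5.png",np.hstack([f(w),cv2.resize(s,(400,390),interpolation=cv2.INTER_CUBIC)])); 
c["fish"]=1; pickle.dump(c,open("pics/wrist5.pkl","wb")); pickle.dump(d,open("pics/side5.pkl","wb"))
E
```

```text
[ 489.33063909 -270.11426633   59.40859662] [ 1.67365948e-01  9.85894837e-01 -1.34732252e-05  1.01634741e-04] [ 0.74760561 -0.03127907 -1.92025436] 0.002362591080387561
```

View pics/f5.png

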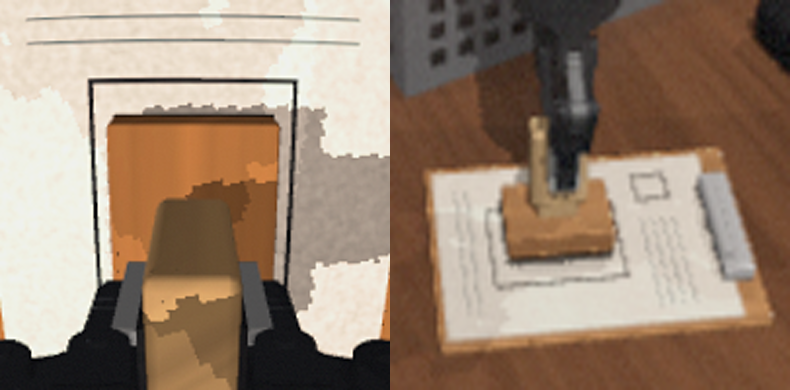

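The stamp is centred between the box's side lines, with gaps of 17 and 18 pixels in the crop. It is parallel to the box and still. The wrist carries the stamp's full weight of 1.9 N, so nothing is touching the form.

```bash
python3 -c "
from plant import env
print(env.close_job())"
```

```text
the job is handed in; nothing more can be done
None
```

I swung the keeper fully open, lifted the stamp out and handed in with it held level and still about 1 cm above the paper, centred to within about 2 mm and square over the large box; it never touched the form, and no verdict was returned at hand-in.

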